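# Refit the crank of the bench dough sheeter

## Task

The crank handle is off the bench dough sheeter after cleaning: set it on the sheeter's upright square drive and press it fully home, until its boss sits on the round shoulder and the drive's spring ball clicks into the hole in the boss. Then swing the crank clockwise, seen from above, all the way to its stop so that the rolls are closed, and let go of it. Leave the other things on the bench where they are.

Things in the scene. Friction and masses are not known exactly. Their poses are not given: they have to be found in the camera images.
- sheeter: White bench dough sheeter, fixed. Origin on the bench under its upright spindle. Gear housing 170 (x) by 150 mm (y), centred on the origin, flat top at 100 mm. Two steel rolls (48 mm across, top at 123 mm) run from it 270 mm to +y, to an end plate 130 mm high at y 345 to 375 mm. Outline within x +-115 mm. A dark stop pin 14 mm high stands on the housing.
- shoulder (a point): On the spindle axis, on top of the round shoulder (52 mm across), 120 mm above the bench; z up, turns with the spindle. From here the steel square drive rises 40 mm, 24 mm square, sides along this frame's x and y. The spring ball (14 mm across) stands 4 mm out of its +x face, 17 mm above the shoulder.
- spindle (a joint): Spindle angle (rad), grows clockwise seen from above; hard stops at 0 and 1.70 (rolls closed: the dark pointer on the dial, along the shoulder frame's +x, is at the stop pin). Starts between 0 and 0.5. Turns stiffly, about 0.12 N m, and stays where left.
- ball (a joint): How far the spring ball is pressed in (m): 0 = fully out, as it is when free and when it has clicked into the boss; about 0.002 to 0.005 while the socket wall rides over it.
- crank: Loose crank handle, about 0.4 kg, standing on the bench mouth down. Origin: centre of the mouth (underside) of its steel boss; z up, x along the arm to the knob. Boss 44 mm square (sides along x, y), 52 mm high, flat closed top. Arm 20 mm wide, 40 to 50 mm above the mouth, to x = 97 mm.
- mouth (a point): Same point and axes as crank. The square socket here opens downward: 25.6 mm wide, 42 mm deep, flared 3.5 mm a side; each wall has a 12 mm hole for the ball, centred 17 mm up, so it fits any of four ways round. Set on the drive it rests on the ball, 10 to 14 mm above the shoulder; pressing it home takes 10 to 16 N on the boss top. Home, this point meets shoulder.
- knob (a point): Centre of the crank's upright black knob: 28 mm across, 50 mm high, axis 85 mm from the boss axis, foot 50 mm and top 100 mm above the mouth; this point is 75 mm above the mouth.
- mould: Bystander: clear chocolate mould, 110 x 175 x 22 mm, flat on the bench. Origin under its centre.
- scale: Bystander: small grey scale with a steel pan, 130 x 100 x 20 mm. Origin under its centre.
- scraper: Bystander: bench scraper, steel blade with black grip, 105 x 120 x 18 mm, lying flat. Origin under its grip.
- tub: Bystander: steel bowl, 100 mm across, 60 mm high. Origin under its centre.
Mind the look-alikes: they are no part of the job. What is shaped like the crank but orange is not meant.

How it is judged:
By the outcome, as a careful person would: the job done as asked, in the order asked, and still so for the second after the job is handed in, with the robot touching nothing.
It also fails if it takes over 64 s, if anything falls off the work surface, if the arm or the gripper's body presses on something with over 40 N, if the wrist force passes 120 N, or if a joint passes its speed limit or range.

## Robot

A 7-joint arm with a two-finger parallel gripper is mounted at the origin on the work surface. World frame = base frame: x ahead of the robot, y to its left, z up, the work surface at z = 0. Lengths are in m, angles in rad, forces in N, time in s.
With the tool pointing down it reaches from about 0.35 to 0.9 m from the base axis. Payload 8.1 kg.
Tool frame: the origin (TCP) lies midway between the tips of the shut fingers; the grasp point (between the pads) lies robot.hold_point_z behind it (robot.hold_point_z is the distance from the TCP to the grasp point, in m); z points along the fingers, y is the direction in which the jaws open and shut (so a half turn about z gives the same grasp; the last joint's range is limited). The gripper opens to 85 mm and grips with 20 to 120 N. Pads are 22 mm wide; open, the fingers measure 114 mm over their backs; the gripper's body (76 mm by 85 mm) begins 54 mm behind the grasp point. The pads swing forward as they close: fully open they stand 13 mm farther back than shut.
Start: joints at [-0.103, 0.434, 0.025, 1.573, -0.012, 1.134, -0.075], TCP at [0.625, -0, 0.231] pointing down, gripper open.
Joint ranges: [-2.62, 2.62], [-0.44, 2.09], [-1.27, 1.32], [0.08, 2.57], [-1.32, 4.46], [0.12, 2], [-2.74, 2.74]. Speed limits (rad/s): [2.22, 2.22, 3.01, 3.01, 3.14, 3.14, 3.14].

## Interface

Orientations are given as [roll, pitch, yaw] about the fixed x, y, z axes, in that order (R = Rz(yaw) Ry(pitch) Rx(roll)).
In Python, from cell import robot gives the robot as it stands.
- The arm moves only by the shell command python3 -m jog 'ROWS' [FORCE]. ROWS is JSON, a list of rows, each an object with "offset": the shift along the tool's x, y, z in m, a list of three; "rot": the turn, a rotation vector about the tool's x, y, z in degrees, a list of three; "gripper": the finger opening in m, from 0 to 0.0854. In form: [{"offset": [tx, ty, tz], "rot": [wx, wy, wz], "gripper": gripper}, ...]. A call has 1 to 10 rows; each row is the pose to reach, as a shift and turn from the pose measured when the call began, along the tool's axes at that moment; what a row does not reach only later rows make up. A row lasts 1/12 s, in which the tool goes at most 41.7 mm and 7.16 degrees, less where a joint would pass 70% of its speed; a pose out of reach is approached as far as the arm can. A call with a gripper value outside its range is refused whole. The fingers move at their own pace and stop on an object; FORCE is the grip in N (left out, the last holds). Time passes only in rows, so rows that repeat a pose let the fingers close. It gives the time, the measured TCP pose, the force and the opening at its end, in the units of the state.
- robot.sense(): the state, without advancing time (a new reading comes with each control period).
- robot.get_image(name): name is "scene" or "side" or "wrist"; returns a dict with "image" (384x512x3 uint8, blue, green, red), "range_z" (384x512 float32, m along the optical axis (not along the pixel's ray), 0 where there is no reading), "fx", "fy", "cx", "cy" (pixels), "R" (3x3) and "t" (3): a world point X has camera coordinates R X + t; the wrist camera has in their place "T_tool_cam" (4x4, takes a point from camera to tool coordinates, whose origin is the TCP and whose axes are the flange's). Camera axes: x right, y down, z forward; pixel columns grow to the right and rows downward; lengths in m; the calibration is good to about 2 mm. A picture is of the moment at which its call begins: read the wrist's pose just before it.
- robot.hand_in(): hands the job in, once; it reports no verdict.
Trained networks look in the newest picture that a camera, given by its name, has taken for a name from the list of things; names that differ only in an ending like _2 or _b are one class to them, and where a whole thing is asked for, a point or a joint stands for the part that bears it (a point fixed in the world has none). Each returns a list of dicts, best first, with "confidence" (0 to 1); they miss things now and then, are a little off and sometimes report something else, mostly with a low value. They report only what shows in the picture. A call takes as long as a camera call. They do not tell look-alikes from the thing itself.
- robot.silhouettes(camera, name): "mask" (384x512 bool, what is visible of it) and "position" ([column, row] in pixels, amid what is visible of it).
- robot.place_of(camera, name): "position" ([column, row] in pixels: a listed point, or the origin of a listed thing).
The state is a dict: "t": time; "joints": joint angles; "dq": joint speeds; "tau": joint torques, N m; "ee_pos": TCP position; "ee_rot": TCP orientation; "ft_force": force on the tool from outside, world axes, zero at the start; "torque": the same for the moment, N m; "opening": finger opening in m.
Only numpy, scipy, OpenCV 4.12 (cv2) and the standard library are available. Lean on these libraries where they do the work, as an engineer would, in place of code of your own. Each camera call takes 0.05 s, during which the arm holds its last target. There are 200 camera calls.

## Working session

There is one attempt and no reset: what is moved stays moved. The work goes in short steps, Python scripts to look and compute and a shell command to move; the robot and the scene stay as the last step left them, time stands still between calls to the robot, and variables do not carry over. Pictures are saved under pics/ and viewed, about 8 in all and at most 12, crops included, and the job is handed in when it is done.

```bash
mkdir -p pics
cat > h.py <<'E'
import numpy as np,cv2
from cell import robot
from scipy.spatial.transform import Rotation as Ro
def pts(im,T=None):
    z=im["range_z"];v,u=np.mgrid[:384,:512]
    c=np.stack([(u-im["cx"])/im["fx"]*z,(v-im["cy"])/im["fy"]*z,z],-1)
    if "R" in im: return (c-im["t"])@im["R"]
    s=T; M=im["T_tool_cam"]; R=Ro.from_euler('xyz',s["ee_rot"]).as_matrix()
    return (c@M[:3,:3].T+M[:3,3])@R.T+s["ee_pos"]
E
python3 - <<'E'
from h import *
s=robot.sense();print({k:np.round(v,3).tolist() for k,v in s.items()},robot.hold_point_z)
ims=[]
for c in ["scene","side"]:
    im=robot.get_image(c);ims.append(im["image"]);P=pts(im)
    cv2.imwrite(f"pics/{c}0.png",cv2.resize(im["image"],(800,600)))
    for n in ["crank","mouth","knob","shoulder","sheeter"]:
        for d in robot.place_of(c,n)[:3]:
            u,v=np.round(d["position"]).astype(int);
            print(c,n,round(d["confidence"],2),u,v,P[min(v,383),min(u,511)].round(3), im["image"][min(v,383),min(u,511)])
E
```

```text
{'t': 0.0, 'joints': [-0.103, 0.435, 0.025, 1.574, -0.012, 1.134, -0.075], 'dq': [-0.0, 0.001, 0.001, 0.001, 0.0, -0.001, 0.001], 'tau': [0.0, -67.046, 1.025, -31.62, 0.016, 0.013, -0.0], 'ee_pos': [0.625, -0.0, 0.231], 'ee_rot': [-3.14, 0.0, 1.571], 'ft_force': [-0.111, -0.457, -0.829], 'torque': [0.011, -0.005, -0.008], 'opening': 0.085} 0.0187
scene crank 0.74 232 220 [ 0.576 -0.249  0.033] [68 69 69]
scene crank 0.72 213 194 [ 0.438 -0.286  0.019] [ 30  56 104]
scene mouth 0.83 231 221 [ 0.576 -0.252  0.029] [68 70 69]
scene mouth 0.6 217 192 [ 0.431 -0.272  0.02 ] [ 32  74 148]
scene knob 0.7 193 185 [ 0.475 -0.347  0.098] [32 35 37]
scene shoulder 0.76 351 174 [0.54  0.118 0.119] [80 81 81]
scene sheeter 0.6 349 199 [0.627 0.08  0.104] [137 144 148]
scene sheeter 0.26 353 175 [0.548 0.121 0.121] [103 105 103]
side crank 0.68 250 227 [ 0.549 -0.271  0.037] [68 72 68]
side crank 0.59 204 244 [ 0.412 -0.31   0.021] [10 33 75]
side mouth 0.9 250 230 [ 0.549 -0.274  0.028] [70 73 70]
side mouth 0.78 207 244 [ 0.42  -0.306  0.017] [ 13  43 101]
side mouth 0.64 251 230 [ 0.551 -0.276  0.03 ] [69 72 70]
side knob 0.84 221 240 [ 0.458 -0.364  0.078] [8 7 6]
side knob 0.6 260 197 [ 0.591 -0.189  0.084] [7 6 5]
side knob 0.33 190 299 [ 0.371 -0.527  0.045] [54 57 54]
side shoulder 0.92 235 141 [0.547 0.112 0.125] [72 76 73]
side sheeter 0.61 233 169 [0.532 0.05  0.046] [76 83 83]
```

View pics/scene0.png

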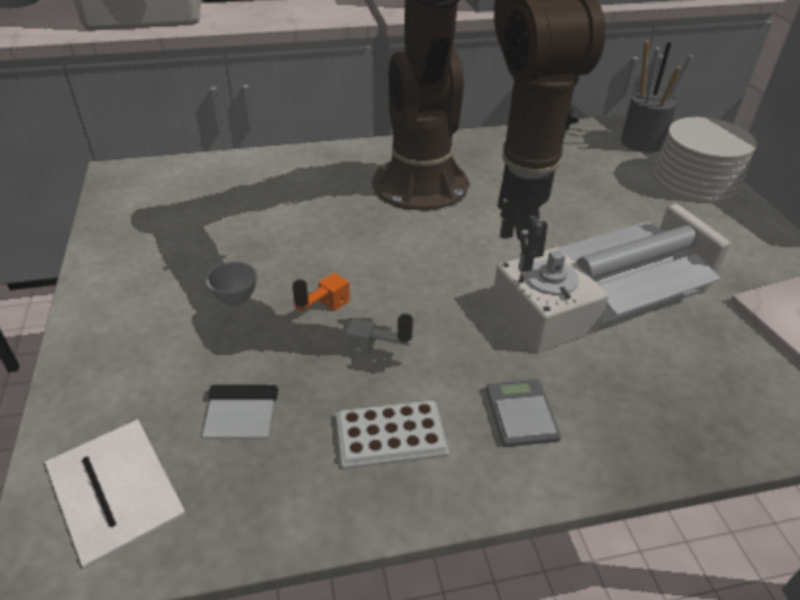

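View pics/side0.png

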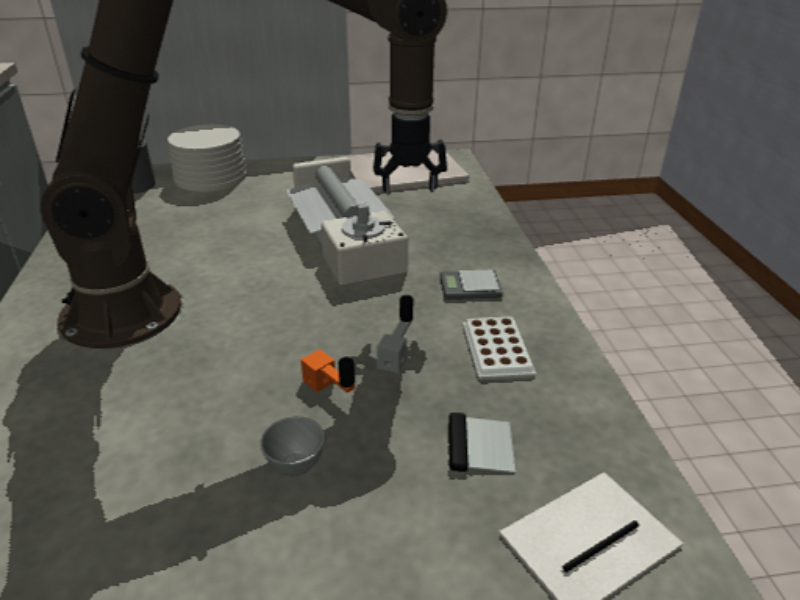

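Grey crank: boss near (290,265) px in scene (full-res 232,220), knob near (0.59,-0.19). The orange one beside it is the decoy. The sheeter spindle is near (0.54,0.115). Next I'll measure with depth and the wrist camera.

Run:
```python
from h import *
s=robot.sense();im=robot.get_image("wrist");P=pts(im,s)
print(im["T_tool_cam"].round(3).tolist(),im["fx"])
cv2.imwrite("pics/w0.png",cv2.resize(im["image"],(800,600)))
for n in ["shoulder","sheeter"]:
    for d in robot.place_of("wrist",n)[:2]:
        u,v=np.round(d["position"]).astype(int);print(n,d["confidence"],u,v,P[v,u].round(3))
for c in ["scene","side","wrist"]:
    I=robot.get_image(c) if c!="wrist" else im
    Q=pts(I,s) if c=="wrist" else pts(I)
    B=I["image"].astype(int);grey=(abs(B[...,2]-B[...,0])<25)&(I["range_z"]>0)
    def near(x,y,r,z0,z1): return grey&(np.hypot(Q[...,0]-x,Q[...,1]-y)<r)&(Q[...,2]>z0)&(Q[...,2]<z1)
    for nm,a in [("bosstop",(.56,-.265,.05,.045,.062)),("knobtop",(.59,-.185,.04,.093,.11)),("drive",(.545,.115,.03,.153,.175)),("shoulder",(.545,.115,.05,.113,.127))]:
        m=near(*a);p=Q[m]
        if len(p)>4:
            r=cv2.minAreaRect((p[:,:2]*1000).astype(np.float32))
            print(c,nm,len(p),p.mean(0).round(3),np.round(np.median(p[:,2]),3),np.round(r[0],1),np.round(r[1],1),round(r[2],1))
```

```text
[[-0.0, -0.96, -0.28, 0.072], [1.0, 0.0, -0.001, -0.0], [0.001, -0.28, 0.96, -0.144], [0.0, 0.0, 0.0, 1.0]] 266.2209549512033
shoulder 0.7 155 46 [0.55  0.119 0.154]
sheeter 0.86 192 67 [0.567 0.111 0.111]
scene bosstop 232 [ 0.557 -0.246  0.053] 0.054 [ 555.8 -241.9] [59.2 49.2] 65.0
scene knobtop 72 [ 0.596 -0.174  0.101] 0.102 [ 593.3 -174.1] [27.3 28.2] 42.3
scene drive 65 [0.542 0.126 0.161] 0.161 [539.2 127.9] [25.2 26.9] 87.9
scene shoulder 139 [0.549 0.121 0.12 ] 0.121 [542.2 114. ] [86.3 60.7] 53.4
side bosstop 194 [ 0.555 -0.252  0.051] 0.051 [ 556.9 -246. ] [63.1 44.8] 63.6
side knobtop 46 [ 0.593 -0.181  0.098] 0.098 [ 592.5 -179.6] [26.7 24.5] 80.9
side drive 30 [0.54  0.12  0.159] 0.159 [539.8 121.3] [23.1 24.9] 83.9
side shoulder 72 [0.537 0.114 0.12 ] 0.12 [538.  117.9] [44.  47.4] 79.5
wrist bosstop 39 [ 0.544 -0.222  0.05 ] 0.05 [ 542.4 -226.7] [15.5  7.6] 60.7
wrist knobtop 174 [ 0.592 -0.164  0.098] 0.099 [ 590.8 -165.3] [27.1 12.3] 2.8
wrist drive 1399 [0.539 0.127 0.161] 0.161 [538. 128.] [24.3 24.8] 3.8
wrist shoulder 1715 [0.546 0.122 0.121] 0.121 [540.2 113.5] [85.  57.2] 53.4
```

View pics/w0.png

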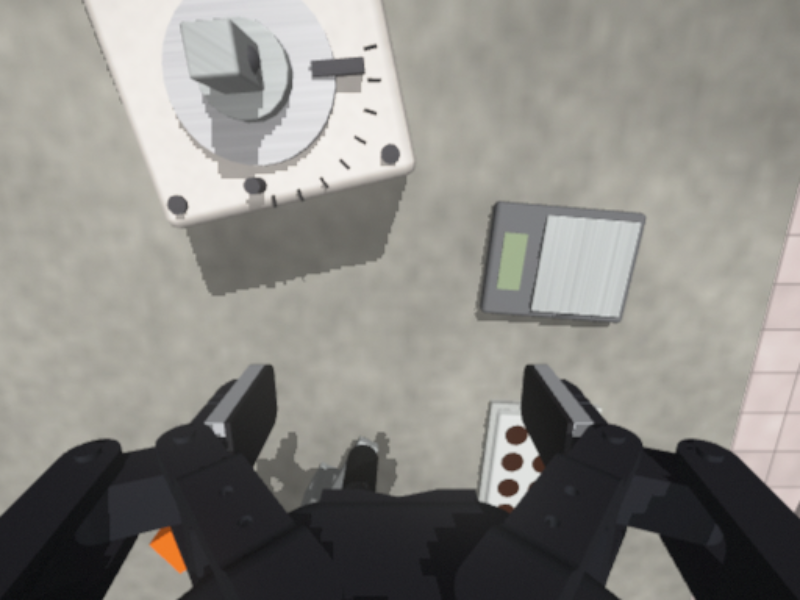

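The drive top is at (0.538, 0.128), z 0.161, yaw about +4°, with the pointer toward +x and the stop pin toward −y. Now I'll move over the crank, aligned with its arm (yaw about 62°).

```bash
python3 -m jog '[{"offset":[-0.04,-0.01,0],"rot":[0,0,4],"gripper":0.085},{"offset":[-0.08,-0.02,0],"rot":[0,0,10],"gripper":0.085},{"offset":[-0.12,-0.03,0],"rot":[0,0,16],"gripper":0.085},{"offset":[-0.16,-0.045,0.005],"rot":[0,0,22],"gripper":0.085},{"offset":[-0.2,-0.06,0.01],"rot":[0,0,28],"gripper":0.085},{"offset":[-0.23,-0.069,0.01],"rot":[0,0,28],"gripper":0.085},{"offset":[-0.25,-0.069,0.01],"rot":[0,0,28],"gripper":0.085},{"offset":[-0.25,-0.069,0.01],"rot":[0,0,28],"gripper":0.085},{"offset":[-0.25,-0.069,0.01],"rot":[0,0,28],"gripper":0.085},{"offset":[-0.25,-0.069,0.01],"rot":[0,0,28],"gripper":0.085}]' 60
cat > m.py <<'E'
from h import *
s=robot.sense();im=robot.get_image("wrist");P=pts(im,s)
cv2.imwrite("pics/w1.png",cv2.resize(im["image"],(800,600)))
R=Ro.from_euler('xyz',s["ee_rot"]).as_matrix()
B=im["image"].astype(int);grey=(abs(B[...,2]-B[...,0])<25)
print(s["ee_pos"].round(4) if hasattr(s["ee_pos"],"round") else s["ee_pos"],s["ee_rot"],R[:2,1])
for nm,a in [("bosstop",(.556,-.25,.045,.048,.058)),("arm",(.58,-.205,.03,.045,.056)),("knobtop",(.594,-.177,.03,.093,.11))]:
    m=grey&(np.hypot(P[...,0]-a[0],P[...,1]-a[1])<a[2])&(P[...,2]>a[3])&(P[...,2]<a[4])
    if m.sum()<5: print(nm,"none");continue
    k=cv2.morphologyEx(m.astype(np.uint8),cv2.MORPH_OPEN,np.ones((21,21)))>0 if nm=="bosstop" else m
    p=P[k];r=cv2.minAreaRect((p[:,:2]*1000).astype(np.float32))
    print(nm,len(p),p.mean(0).round(4),np.round(r[0],1),np.round(r[1],1),round(r[2],1))
E
python3 m.py
```

```text
t: 1.68
ee_pos: [0.5564, -0.2489, 0.2212]
ee_rot: [-3.141, -0.001, 1.083]
ft_force: [0.1, -0.1, 0.6]
opening: 0.0849
[ 0.5564 -0.2489  0.2212] [-3.14137131e+00 -8.51081883e-04  1.08305619e+00] [ 0.88339422 -0.46863056]
bosstop 0 [nan nan nan] [0. 0.] [0. 0.] 0.0
arm 726 [ 0.5741 -0.2067  0.0511] [ 573.9 -206.5] [51.4 19. ] 62.1
knobtop 685 [ 0.592  -0.1738  0.1007] [ 592.1 -173.7] [27.2 26.7] 61.8m.py:12: RuntimeWarning: Mean of empty slice.
  print(nm,len(p),p.mean(0).round(4),np.round(r[0],1),np.round(r[1],1),round(r[2],1))
  ret = um.true_divide(
```

View pics/w1.png

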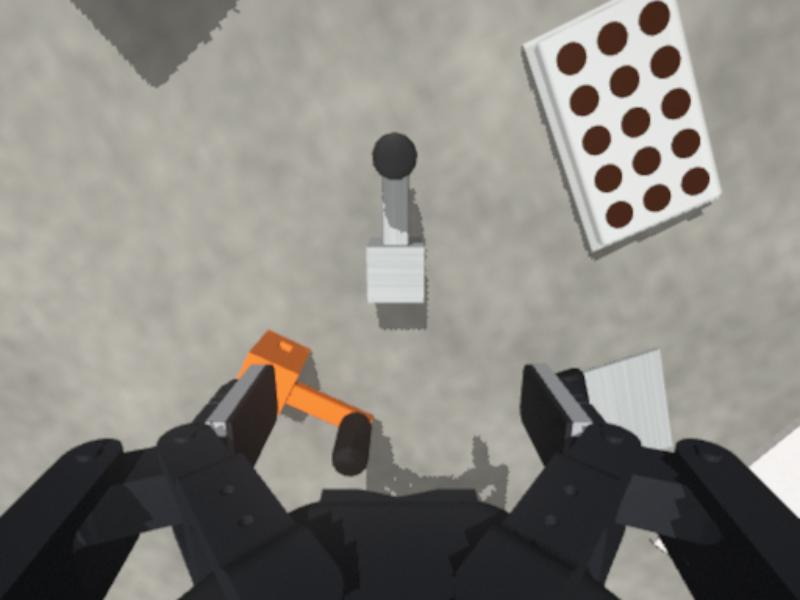

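The picture shows the grey boss at px (396,273), square to the tool, the knob at (394,156), and the orange look-alike well behind the grasp line. Boss axis from the knob and arm: about (0.552,-0.249). I'll check the boss top directly.

```bash
sed -i 's/(21,21)/(17,17)/; s/.045,.048,.058/.045,.044,.062/' m.py; python3 m.py; python3 -c "
from h import *
im=robot.get_image('wrist');P=pts(im,robot.sense())
print(P[160:190:5,253].round(4))"
```

```text
[ 0.5566 -0.2483  0.2212] [-3.14131879e+00 -9.67354873e-04  1.08399841e+00] [ 0.88383541 -0.46779793]
bosstop 1121 [ 0.5556 -0.2465  0.053 ] [ 552.1 -248.6] [44.4 42.4] 62.7
arm 742 [ 0.5745 -0.2061  0.051 ] [ 574.4 -206.4] [51.8 20.1] 62.4
knobtop 676 [ 0.5919 -0.1737  0.1008] [ 592.  -173.6] [26.2 26.8] 62.1
[[ 0.5616 -0.232   0.0532]
 [ 0.5587 -0.2374  0.053 ]
 [ 0.5559 -0.2428  0.0527]
 [ 0.553  -0.2482  0.0526]
 [ 0.5499 -0.254   0.0514]
 [ 0.5471 -0.2593  0.0525]]
```

```bash
python3 -m jog '[{"offset":[-0.0025,-0.004,0.04],"rot":[0,0,0],"gripper":0.085},{"offset":[-0.0025,-0.004,0.08],"rot":[0,0,0],"gripper":0.085},{"offset":[-0.0025,-0.004,0.12],"rot":[0,0,0],"gripper":0.085},{"offset":[-0.0025,-0.004,0.15],"rot":[0,0,0],"gripper":0.085},{"offset":[-0.0025,-0.004,0.18],"rot":[0,0,0],"gripper":0.085},{"offset":[-0.0025,-0.004,0.2],"rot":[0,0,0],"gripper":0.085},{"offset":[-0.0025,-0.004,0.208],"rot":[0,0,0],"gripper":0.085},{"offset":[-0.0025,-0.004,0.208],"rot":[0,0,0],"gripper":0.085},{"offset":[-0.0025,-0.004,0.208],"rot":[0,0,0],"gripper":0.085}]' 60
python3 -m jog '[{"offset":[0,0,0],"rot":[0,0,0],"gripper":0.06},{"offset":[0,0,0],"rot":[0,0,0],"gripper":0.03},{"offset":[0,0,0],"rot":[0,0,0],"gripper":0.03},{"offset":[0,0,0],"rot":[0,0,0],"gripper":0.03},{"offset":[0,0,0],"rot":[0,0,0],"gripper":0.03},{"offset":[0,0,0],"rot":[0,0,0],"gripper":0.03},{"offset":[0,0,0],"rot":[0,0,0],"gripper":0.03},{"offset":[0,0,0],"rot":[0,0,0],"gripper":0.03}]' 70
```

```text
t: 2.58
ee_pos: [0.5526, -0.2482, 0.0139]
ee_rot: [3.141, -0.001, 1.085]
ft_force: [-0.2, -0.2, 0.9]
opening: 0.0851
t: 3.25
ee_pos: [0.5534, -0.2484, 0.0154]
ee_rot: [3.139, -0.001, 1.085]
ft_force: [-1.0, 0.7, 7.1]
opening: 0.0433
```

```bash
python3 -m jog '[{"offset":[0,0,-0.02],"rot":[0,0,0],"gripper":0.03},{"offset":[0,0,-0.06],"rot":[0,0,0],"gripper":0.03},{"offset":[0,0,-0.1],"rot":[0,0,0],"gripper":0.03},{"offset":[0,0,-0.14],"rot":[0,0,0],"gripper":0.03},{"offset":[0,0,-0.18],"rot":[0,0,0],"gripper":0.03},{"offset":[0,0,-0.21],"rot":[0,0,0],"gripper":0.03},{"offset":[0,0,-0.225],"rot":[0,0,0],"gripper":0.03},{"offset":[0,0,-0.225],"rot":[0,0,0],"gripper":0.03},{"offset":[0,0,-0.225],"rot":[0,0,0],"gripper":0.03},{"offset":[0,0,-0.225],"rot":[0,0,0],"gripper":0.03}]'
python3 - <<'E'
from h import *
s=robot.sense();im=robot.get_image("wrist");cv2.imwrite("pics/w2.png",cv2.resize(im["image"],(800,600)))
P=pts(im,s);R=Ro.from_euler('xyz',s["ee_rot"]).as_matrix()
T=(P-s["ee_pos"])@R  # tool coords
B=im["image"].astype(int)
m=(im["range_z"]>0)&(abs(T[...,1])<.03)
for nm,k in [("knobtop",m&(T[...,0]>.06)&(T[...,2]<-.075)&(T[...,2]>-.1)),("bosstop",m&(abs(T[...,0])<.03)&(T[...,2]<-.025)&(T[...,2]>-.05)&(abs(T[...,1])<.021))]:
    if k.sum()>5:
        p=T[k];r=cv2.minAreaRect((p[:,:2]*1000).astype(np.float32));print(nm,k.sum(),np.median(p,0).round(4),np.round(r[0],1),np.round(r[1],1),r[2])
E
```

```text
t: 4.08
ee_pos: [0.5516, -0.2479, 0.2385]
ee_rot: [-3.141, -0.001, 1.085]
ft_force: [-0.1, -0.1, -6.2]
opening: 0.0433
knobtop 12860 [ 0.0828 -0.0005 -0.0855] [81.6 -0.4] [22.5 27.7] 0.15862423181533813
bosstop 8909 [ 0.0055 -0.0001 -0.0377] [3.2 0. ] [42.  53.6] 89.99849700927734
```

View pics/w2.png

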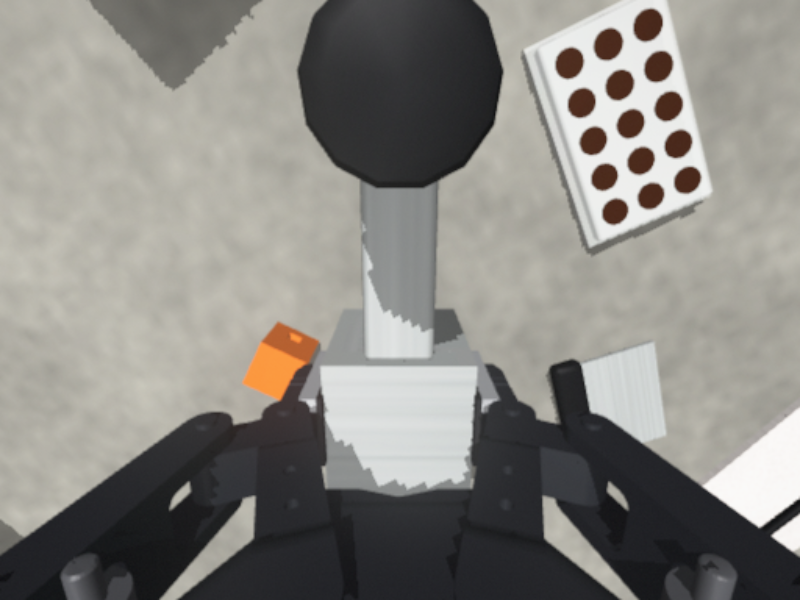

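The crank is held square, mouth about 14.5 mm below the TCP and axis within 1 mm of it. I'll carry it over the drive.

```bash
python3 -m jog '[{"offset":[0.0165,-0.0095,0],"rot":[0,0,-2],"gripper":0.03},{"offset":[0.05,-0.0285,0],"rot":[0,0,-5],"gripper":0.03},{"offset":[0.085,-0.0485,0],"rot":[0,0,-9],"gripper":0.03},{"offset":[0.12,-0.0685,0],"rot":[0,0,-13],"gripper":0.03},{"offset":[0.155,-0.0885,0],"rot":[0,0,-17],"gripper":0.03},{"offset":[0.19,-0.109,0],"rot":[0,0,-21],"gripper":0.03},{"offset":[0.225,-0.129,0],"rot":[0,0,-25],"gripper":0.03},{"offset":[0.26,-0.149,0],"rot":[0,0,-29],"gripper":0.03},{"offset":[0.29,-0.166,0],"rot":[0,0,-31.7],"gripper":0.03},{"offset":[0.31,-0.178,0],"rot":[0,0,-31.7],"gripper":0.03}]'
python3 - <<'E'
from h import *
s=robot.sense();R=Ro.from_euler('xyz',s["ee_rot"]).as_matrix()
print(s["ee_pos"],np.degrees(s["ee_rot"]),"to go",R.T@(np.array([.5385,.128,.2385])-s["ee_pos"]))
E
```

```text
t: 4.97
ee_pos: [0.537, 0.1141, 0.237]
ee_rot: [-3.138, -0.003, 1.646]
ft_force: [0.1, 1.0, -4.4]
opening: 0.0431
[0.53697939 0.1140999  0.23701518] [-1.79791047e+02 -1.63995014e-01  9.43372944e+01] to go [ 0.01374948  0.0025622  -0.00145482]
```

```bash
python3 -m jog '[{"offset":[0.014,0.0025,0.0],"rot":[0,0,0.4],"gripper":0.03},{"offset":[0.014,0.0025,0.02],"rot":[0,0,0.4],"gripper":0.03},{"offset":[0.014,0.0025,0.04],"rot":[0,0,0.4],"gripper":0.03},{"offset":[0.014,0.0025,0.048],"rot":[0,0,0.4],"gripper":0.03},{"offset":[0.014,0.0025,0.048],"rot":[0,0,0.4],"gripper":0.03},{"offset":[0.014,0.0025,0.048],"rot":[0,0,0.4],"gripper":0.03}]'
python3 - <<'E'
from h import *
o=[]
for c,(u,v) in [("scene",(352,170)),("side",(234,138))]:
    I=robot.get_image(c)["image"][v-50:v+40,u-45:u+45];o.append(cv2.resize(I,(400,400),interpolation=cv2.INTER_CUBIC))
cv2.imwrite("pics/al.png",np.hstack(o))
E
```

```text
t: 5.47
ee_pos: [0.5377, 0.128, 0.1884]
ee_rot: [-3.136, -0.002, 1.639]
ft_force: [1.0, -0.1, -3.9]
opening: 0.043
```

View pics/al.png

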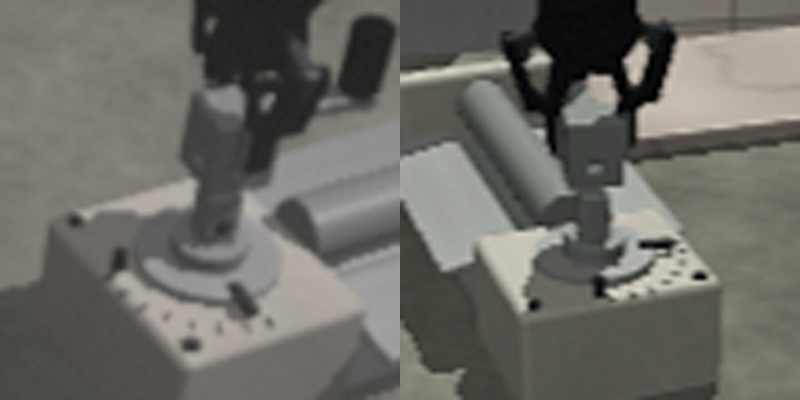

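Both crops show the boss centred over the drive within about 2 mm (scene 214 vs 217 px, side 595 vs 595). I'll lower it gently.

```bash
python3 -m jog '[{"offset":[0,0,0.006],"rot":[0,0,0],"gripper":0.03},{"offset":[0,0,0.012],"rot":[0,0,0],"gripper":0.03},{"offset":[0,0,0.018],"rot":[0,0,0],"gripper":0.03},{"offset":[0,0,0.022],"rot":[0,0,0],"gripper":0.03},{"offset":[0,0,0.022],"rot":[0,0,0],"gripper":0.03}]'
python3 -m jog '[{"offset":[0,0,0.005],"rot":[0,0,0],"gripper":0.03},{"offset":[0,0,0.01],"rot":[0,0,0],"gripper":0.03},{"offset":[0,0,0.015],"rot":[0,0,0],"gripper":0.03},{"offset":[0,0,0.015],"rot":[0,0,0],"gripper":0.03}]'
```

```text
t: 5.98
ee_pos: [0.538, 0.1281, 0.1666]
ee_rot: [-3.137, -0.003, 1.639]
ft_force: [-0.2, -0.1, -5.5]
opening: 0.0431
t: 6.32
ee_pos: [0.5388, 0.1282, 0.151]
ee_rot: [-3.138, -0.003, 1.639]
ft_force: [3.4, -0.4, -4.6]
opening: 0.0431
```

```bash
python3 -m jog '[{"offset":[0,0,0.003],"rot":[0,0,0],"gripper":0.03},{"offset":[0,0,0.006],"rot":[0,0,0],"gripper":0.03},{"offset":[0,0,0.008],"rot":[0,0,0],"gripper":0.03},{"offset":[0,0,0.008],"rot":[0,0,0],"gripper":0.03}]' 80
python3 -m jog '[{"offset":[0,0,0.003],"rot":[0,0,0],"gripper":0.03},{"offset":[0,0,0.006],"rot":[0,0,0],"gripper":0.03},{"offset":[0,0,0.008],"rot":[0,0,0],"gripper":0.03},{"offset":[0,0,0.008],"rot":[0,0,0],"gripper":0.03}]'
```

```text
t: 6.65
ee_pos: [0.5389, 0.1285, 0.143]
ee_rot: [-3.139, -0.003, 1.639]
ft_force: [2.7, 1.1, -6.9]
opening: 0.0429
t: 6.98
ee_pos: [0.5386, 0.1285, 0.1354]
ee_rot: [-3.139, -0.003, 1.639]
ft_force: [-4.2, -0.4, 7.5]
opening: 0.0429
```

```bash
python3 -m jog '[{"offset":[0,0,0.002],"rot":[0,0,0],"gripper":0.03},{"offset":[0,0,0.003],"rot":[0,0,0],"gripper":0.03},{"offset":[0,0,0.003],"rot":[0,0,0],"gripper":0.03}]'
python3 - <<'E'
from h import *
print(robot.sense()["torque"])
s=robot.sense();im=robot.get_image("wrist")
P=pts(im,s);R=Ro.from_euler('xyz',s["ee_rot"]).as_matrix()
T=(P-s["ee_pos"])@R
m=(im["range_z"]>0)&(abs(T[...,1])<.02)
for nm,k in [("knobtop",m&(T[...,0]>.06)&(T[...,2]<-.075)&(T[...,2]>-.1)),("bosstop",m&(abs(T[...,0])<.02)&(T[...,2]<-.025)&(T[...,2]>-.05))]:
    print(nm,k.sum(),np.median(T[k],0).round(4),np.median(P[k],0).round(4))
o=[]
for c,(u,v) in [("scene",(352,170)),("side",(234,138))]:
    I=robot.get_image(c)["image"][v-50:v+40,u-45:u+45];o.append(cv2.resize(I,(400,400),interpolation=cv2.INTER_CUBIC))
cv2.imwrite("pics/al2.png",np.hstack(o))
E
```

```text
t: 7.23
ee_pos: [0.5386, 0.1285, 0.1353]
ee_rot: [-3.14, -0.003, 1.639]
ft_force: [-12.5, -3.5, 33.9]
opening: 0.0432
[-0.6084054   2.48290503  0.03639818]
knobtop 12853 [ 0.083  -0.     -0.0855] [0.5332 0.2111 0.221 ]
bosstop 6639 [ 0.0015 -0.0001 -0.0379] [0.5386 0.1298 0.1732]
```

View pics/al2.png

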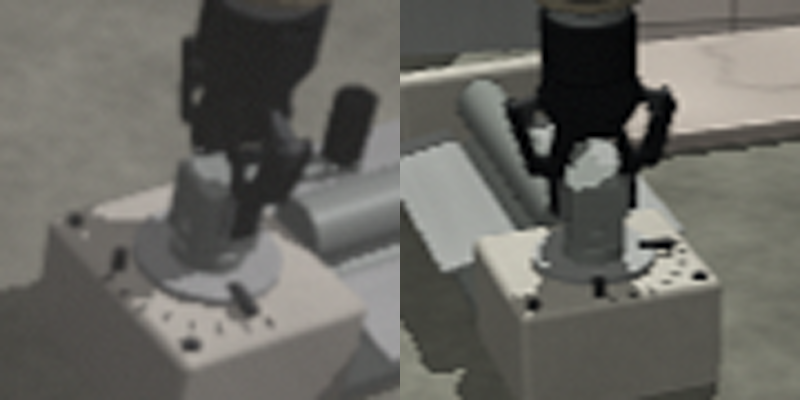

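The boss is down: its top measures 0.173 (0.172 expected plus the usual 1 mm bias), with a hard stop at 34 N. Now I'll swing it clockwise (tool +z rotation).

```bash
python3 -m jog '[{"offset":[0,0,0],"rot":[0,0,4],"gripper":0.03},{"offset":[0,0,0],"rot":[0,0,9],"gripper":0.03},{"offset":[0,0,0],"rot":[0,0,14],"gripper":0.03},{"offset":[0,0,0],"rot":[0,0,19],"gripper":0.03},{"offset":[0,0,0],"rot":[0,0,24],"gripper":0.03},{"offset":[0,0,0],"rot":[0,0,29],"gripper":0.03},{"offset":[0,0,0],"rot":[0,0,34],"gripper":0.03},{"offset":[0,0,0],"rot":[0,0,39],"gripper":0.03},{"offset":[0,0,0],"rot":[0,0,42],"gripper":0.03},{"offset":[0,0,0],"rot":[0,0,42],"gripper":0.03}]'
python3 -c "
from h import *
s=robot.sense();print(s['torque'],s['joints'])"
```

```text
t: 8.22
ee_pos: [0.5396, 0.1282, 0.1354]
ee_rot: [-3.14, -0.002, 0.903]
ft_force: [2.3, -2.3, -0.3]
opening: 0.0433
[-0.12810978 -0.95728835  0.01805938] [-0.41897092  0.42082383  0.12293182  1.86959901 -0.07016423  0.85440342
 -0.92832353]
```

```bash
python3 -m jog '[{"offset":[0,0,0],"rot":[0,0,4],"gripper":0.03},{"offset":[0,0,0],"rot":[0,0,9],"gripper":0.03},{"offset":[0,0,0],"rot":[0,0,14],"gripper":0.03},{"offset":[0,0,0],"rot":[0,0,18],"gripper":0.03},{"offset":[0,0,0],"rot":[0,0,22],"gripper":0.03},{"offset":[0,0,0],"rot":[0,0,26],"gripper":0.03},{"offset":[0,0,0],"rot":[0,0,26],"gripper":0.03}]'
python3 - <<'E'
from h import *
s=robot.sense();print(s['torque'],np.degrees(s["ee_rot"]))
o=[]
for c,(u,v) in [("scene",(352,170)),("side",(234,138))]:
    I=robot.get_image(c)["image"][v-50:v+40,u-45:u+45];o.append(cv2.resize(I,(400,400),interpolation=cv2.INTER_CUBIC))
cv2.imwrite("pics/al3.png",np.hstack(o))
E
```

```text
t: 8.8
ee_pos: [0.5402, 0.1275, 0.1355]
ee_rot: [-3.14, -0.002, 0.447]
ft_force: [2.7, -2.5, -1.0]
opening: 0.0431
[-0.79844293 -0.31447864  0.02482932] [-1.79917648e+02 -1.03244929e-01  2.56270626e+01]
```

View pics/al3.png

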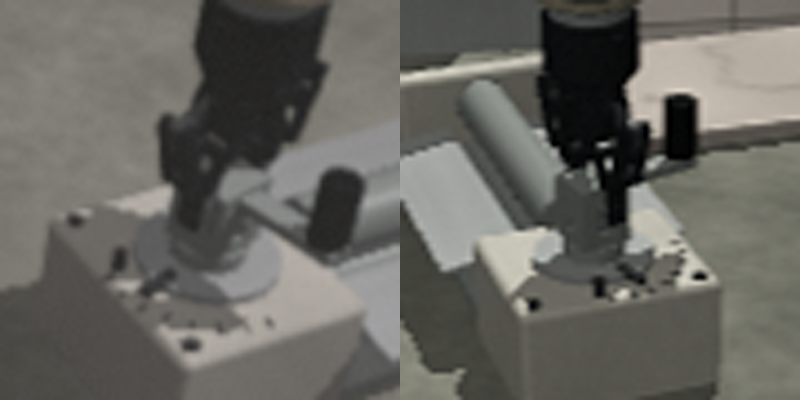

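The pointer has followed the crank and is about 20° short of the pin. Continuing in small steps until the stop shows.

```bash
python3 -m jog '[{"offset":[0,0,0],"rot":[0,0,4],"gripper":0.03},{"offset":[0,0,0],"rot":[0,0,8],"gripper":0.03},{"offset":[0,0,0],"rot":[0,0,11],"gripper":0.03},{"offset":[0,0,0],"rot":[0,0,13],"gripper":0.03},{"offset":[0,0,0],"rot":[0,0,13],"gripper":0.03}]'
python3 -c "
from h import *
s=robot.sense();print(s['torque'][2],np.degrees(s['ee_rot'][2]))"
python3 -m jog '[{"offset":[0,0,0],"rot":[0,0,2],"gripper":0.03},{"offset":[0,0,0],"rot":[0,0,4],"gripper":0.03},{"offset":[0,0,0],"rot":[0,0,5],"gripper":0.03},{"offset":[0,0,0],"rot":[0,0,5],"gripper":0.03}]'
python3 -c "
from h import *
s=robot.sense();print(s['torque'],np.degrees(s['ee_rot'][2]))"
```

```text
t: 9.32
ee_pos: [0.5404, 0.127, 0.1354]
ee_rot: [-3.14, -0.002, 0.226]
ft_force: [1.5, -3.0, -0.4]
opening: 0.0432
0.04759146168268961 12.971171560144807
t: 9.65
ee_pos: [0.5405, 0.1268, 0.1354]
ee_rot: [-3.14, -0.001, 0.141]
ft_force: [2.0, -3.3, -0.5]
opening: 0.043
[-0.75364499 -0.73093983  0.01009785] 8.060004679424084
```

```bash
python3 -m jog '[{"offset":[0,0,0],"rot":[0,0,2],"gripper":0.03},{"offset":[0,0,0],"rot":[0,0,4],"gripper":0.03},{"offset":[0,0,0],"rot":[0,0,5],"gripper":0.03},{"offset":[0,0,0],"rot":[0,0,5],"gripper":0.03}]'
python3 -c "
from h import *
s=robot.sense();print(s['torque'][2],np.degrees(s['ee_rot'][2]))"
python3 -m jog '[{"offset":[0,0,0],"rot":[0,0,2],"gripper":0.03},{"offset":[0,0,0],"rot":[0,0,4],"gripper":0.03},{"offset":[0,0,0],"rot":[0,0,5],"gripper":0.03},{"offset":[0,0,0],"rot":[0,0,5],"gripper":0.03}]'
python3 -c "
from h import *
s=robot.sense();print(s['torque'],np.degrees(s['ee_rot'][2]))"
```

```text
t: 9.98
ee_pos: [0.5405, 0.1266, 0.1354]
ee_rot: [-3.141, -0.001, 0.054]
ft_force: [2.4, -2.9, 0.8]
opening: 0.0429
0.03049521787343188 3.1051250727156434
t: 10.32
ee_pos: [0.5405, 0.1264, 0.1354]
ee_rot: [3.141, -0.002, -0.027]
ft_force: [2.9, -5.5, 0.2]
opening: 0.043
[-1.23217674 -0.65888564  2.83186256] -1.526143144626218
```

Wrist moment jumped to 2.8 N m: that's the stop. Opening, then rising straight up.

```bash
python3 -m jog '[{"offset":[0,0,0],"rot":[0,0,0.5],"gripper":0.03},{"offset":[0,0,0],"rot":[0,0,0.5],"gripper":0.05},{"offset":[0,0,0],"rot":[0,0,0.5],"gripper":0.07},{"offset":[0,0,0],"rot":[0,0,0.5],"gripper":0.075},{"offset":[0,0,0],"rot":[0,0,0.5],"gripper":0.075},{"offset":[0,0,0],"rot":[0,0,0.5],"gripper":0.075}]'
python3 -m jog '[{"offset":[0,0,-0.02],"rot":[0,0,0],"gripper":0.075},{"offset":[0,0,-0.05],"rot":[0,0,0],"gripper":0.075},{"offset":[0,0,-0.09],"rot":[0,0,0],"gripper":0.075},{"offset":[0,0,-0.13],"rot":[0,0,0],"gripper":0.075},{"offset":[-0.04,0,-0.15],"rot":[0,0,0],"gripper":0.075},{"offset":[-0.08,0,-0.15],"rot":[0,0,0],"gripper":0.075},{"offset":[-0.1,0,-0.15],"rot":[0,0,0],"gripper":0.075},{"offset":[-0.1,0,-0.15],"rot":[0,0,0],"gripper":0.075},{"offset":[-0.1,0,-0.15],"rot":[0,0,0],"gripper":0.075}]'
python3 - <<'E'
from h import *
s=robot.sense();im=robot.get_image("wrist");P=pts(im,s)
cv2.imwrite("pics/f.png",cv2.resize(im["image"],(800,600)))
g=im["range_z"]>0
for nm,k in [("boss",g&(np.hypot(P[...,0]-.539,P[...,1]-.128)<.035)&(P[...,2]>.16)),("knob",g&(P[...,2]>.21)&(P[...,2]<.235)&(np.hypot(P[...,0]-.54,P[...,1]-.128)<.11))]:
    p=P[k]
    if len(p)>5:
        r=cv2.minAreaRect((p[:,:2]*1000).astype(np.float32));print(nm,len(p),np.median(p,0).round(4),np.round(r[0],1),np.round(r[1],1),r[2])
E
```

```text
t: 10.82
ee_pos: [0.5404, 0.1267, 0.1354]
ee_rot: [3.141, -0.001, -0.035]
ft_force: [0.3, -1.0, 0.9]
opening: 0.0749
t: 11.57
ee_pos: [0.4393, 0.1306, 0.2858]
ee_rot: [-3.14, -0.002, -0.034]
ft_force: [0.4, -1.0, -0.5]
opening: 0.0748
boss 2974 [0.5421 0.128  0.1731] [545.1 128. ] [57.7 43.9] 0.8288546800613403
```

View pics/f.png

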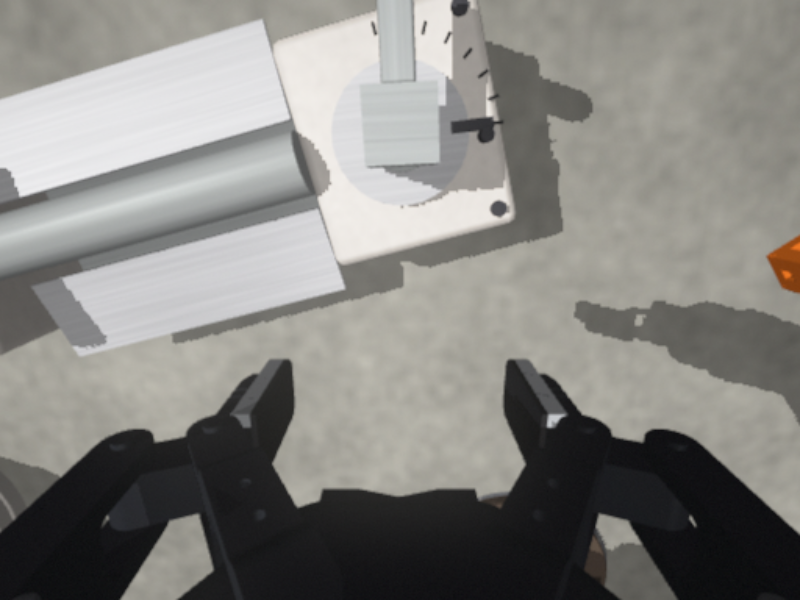

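The last picture shows the boss seated on the shoulder (px 400,125) with its top still at 0.173 m, the dark pointer against the stop pin (485,130), and the gripper clear. Handing in.

```bash
python3 -c "
from cell import robot
print(robot.hand_in())"
```

```text
the job is handed in; nothing more can be done
None
```

The grey crank is on the sheeter's drive and pressed home, and the rolls are swung closed. I then let go of it, rose clear and handed in at about 11.6 s.

- **Pressed home:** The boss hit a hard stop at 34 N. Its top measured 0.173 m, against the expected 0.172 m plus the camera's usual 1 mm. It read the same after I let go.
- **Rolls closed:** The crank turned about 95° clockwise until the wrist moment jumped from about 0.03 to 2.8 N m. The last picture shows the pointer against the stop pin.
- **Ball click:** I could not observe this directly. I infer it from the full seating depth and a push well above the 10 to 16 N needed.
- **Other things on the bench:** I did not touch the orange look-alike or the other objects, but I did not re-measure their positions at the end.

None of these checks failed or disagreed.

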